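# Draw the hot test kiln's door down with the hook rod

### The arm

A 6-joint arm with a two-finger parallel gripper is mounted at the origin on the work surface. World frame = base frame: x ahead of the robot, y to its left, z up, the work surface at z = 0. Lengths are in m, angles in rad, forces in N, time in s.
With the tool pointing down it reaches from about 0.35 to 0.975 m from the base axis. Payload 4.9 kg.
Tool frame: the origin (TCP) lies at the very end of the fingers, on their centre line; the grasp point (between the pads) lies 19 mm behind it; z points along the fingers, y is the line along which they close (so a half turn about z gives the same grasp; the last joint's range is limited). The gripper opens to 85 mm and grips with 20 to 120 N. Pads are 22 mm wide; open, the fingers measure 114 mm over their backs; the gripper's body (76 mm by 85 mm) begins 54 mm behind the grasp point. The pads swing forward as they close: fully open they stand 13 mm farther back than shut.
Start: joints at [1.151, 0.053, 1.613, -0, 1.476, -0.119], TCP at [0.185, 0.597, 0.231] pointing down, gripper open.
Joint ranges: [-3.01, 3.01], [-1.01, 2.22], [0.06, 2.58], [-1.02, 4.17], [0.09, 2.62], [-3.14, 3.14]. Speed limits (rad/s): [2.57, 2.57, 3.14, 3.14, 3.14, 3.14].

### API

Orientations are given as a rotation vector (axis times angle).
In Python, from station import * gives the robot as it stands.
- The arm moves only by the shell command python3 -m crank 'ROWS' [OPENING] [FORCE]. ROWS is JSON, a list of rows, each an object with "offset": the shift along the tool's x, y, z in m, a list of three; "twist": the turn, a rotation vector about the tool's x, y, z in degrees, a list of three. In form: [{"offset": [x, y, z], "twist": [rx, ry, rz]}, ...]. A call has 1 to 20 rows; each row is the pose to reach, as a shift and turn from the pose commanded when the call began, along the tool's axes at that moment; what a row does not reach only later rows make up. A row lasts 1/8 s, in which the tool goes at most 62.5 mm and 10.7 degrees, less where a joint would pass 70% of its speed; a pose out of reach is approached as far as the arm can. A call with a gripper value outside its range is refused whole. OPENING is the opening, from 0 (shut) to 1 (fully open), set as the call begins (- or left out, the last holds). The fingers move at their own pace and stop on an object; FORCE is the grip in N (left out, the last holds). Time passes only in rows, so rows that repeat a pose let the fingers close. It gives the time, the measured TCP pose, the force, the opening and the grip force at its end, in the units of the state.
- get_obs(): the state, without advancing time (a new reading comes with each control period).
- get_image(name): name is "scene" or "top"; returns the picture (384x512x3 uint8, red, green, blue); there is no depth.
- get_calibration(name): a dict with "intrinsics" (3x3 intrinsics, pixels), "world_from_camera" (4x4, takes a point from camera to world coordinates). Camera axes: x right, y up, looking along -z (the intrinsics and any distortion apply to the point x, -y, -z); pixel columns grow to the right and rows downward; lengths in m; the calibration is good to about 2 mm. A picture is of the moment at which its call begins. get_calibration takes no time and is no camera call.
- finish_job(): hands the job in; it is judged then, once.
Trained networks look in the newest picture that a camera, given by its name, has taken for a name from the list of things; names that differ only in an ending like _2 or _b are one class to them, and where a whole thing is asked for, a point or a joint stands for the part that bears it (a point fixed in the world has none). Each returns a list of dicts, best first, with "confidence" (0 to 1); they miss things now and then, are a little off and sometimes report something else, mostly with a low value. They report only what shows in the picture. A call takes as long as a camera call.
- cut_out(query, camera): "region" (384x512 bool, what is visible of it) and "rect" ([centre column, centre row, width, height] in pixels, round what is visible of it).
The state is a dict: "t": time; "q": joint angles; "dq": joint speeds; "effort": joint torques, N m; "tool_pos": TCP position; "tool_rot": TCP orientation; "contact_force": force on the tool from outside, world axes, zero at the start; "wrist_torque": the same for the moment, N m; "opening": finger opening in m; "grip_force": force on a finger pad.
Only numpy, scipy, OpenCV 4.12 (cv2) and the standard library are available. Lean on these libraries where they do the work, as an engineer would, in place of code of your own. Each camera call takes 0.05 s, during which the arm holds its last target. There are 200 camera calls.

### The job

The test kiln on the table is hot, so nothing but the rod may touch it: pick up the rod that ends in a hook, drop the hook into the pull ring on the raised door, draw the door gently down until it lands on its sill and bed it there with a firm, steady pull of 10 to 20 newtons for about a second, never wrenching the ring. Then unhook, leave the door fully shut, and lay the hook rod back in its rest, leaving the scraper rod and the pots where they are.

Things in the scene. Friction and masses are not known exactly. Their poses are not given: they have to be found in the camera images.
- kiln: Hot tabletop test kiln, fixed; grey case 300 x 300 mm, top at 320 mm. Origin: centre of its underside; z up, its front (door side) faces its own -x. Door and the steel door channels (y = +-127 mm, 427 mm high) have their front at x = -203 mm. A controller box stands out of the y = -150 side to -206 mm. Fingers and arm must not touch the kiln.
- kiln_door (a joint): Height of the kiln door over its sill, m: 0 = fully home on the sill, 0.13 = fully up (both hard stops). The 216 x 180 mm door slides straight along the kiln's z. Spring-balanced (0.75 kg, varies), friction holds it where left; 0.5 to 4 N draws it down. Landed, it beds on its seal under a steady pull of 10 to 20 N through the ring (it does not give); starts 100 to 130 mm up.
- ring (a point): Centre of the pull ring, moving with the door. Dark steel ring, stiffly fixed, lying level (hole looks up and down): hole 36 mm, bar 8 mm thick, 52 mm over all; 175 mm high when the door is home, up to 305 mm. The outermost rim, which the hook pulls on, is centred 22 mm from here along -x; a neck joins it to the door, +x side. Over 30 N bends it. Axes: the kiln's.
- hook_rod: Kiln hook, 200 mm, 0.15 kg (varies), in either lane of the rest. Origin on the rod's axis in its wooden handle; x along the rod to the hook, z up as it lies (hook hanging down). Handle 22 mm wide (y), 30 mm high (z), flat-sided, x = -55 to 45 mm; then a steel shank 8 mm thick; centre of mass near x = 28 mm. Pulled hard, the handle can pivot in the fingers: grip hard, hook end well up.
- hook_tip (a point): Tip of the 7 mm thick hook, at x = 125, z = -36 mm in the rod's frame (its axes). The hook leaves the shank at x = 110, turns over at x = 144, z = 5 mm and comes down to the tip, leaning towards the handle; the tip is plumb with the rod's hook end raised 25 degrees, and 0 to 45 degrees hooks well.
- hook_seat (a point): The place under the hook's bend where the ring's bar settles when pulled: x = 129, z = -5 mm in the rod's frame (its axes).
- scraper: The other rod on the rest: same handle and shank, but a straight end with a flat blade 35 x 30 mm. Origin and axes as for hook_rod. To be left alone.
- rest: Steel stand, fixed, base 150 x 180 mm, holding two rods level in lanes at y = +-50 mm, axes 85 mm above the table. Origin on the table; x points as the rods do, y across. Each lane has two notched uprights 98 mm high, 8 mm thick: at x = -40 for the handle (notch 32 mm wide, floor at 70 mm), at x = 65 for the shank (24 mm, 81 mm). A rod's origin lies at x = -8 to 8 mm at the start.
- mug: Grey stoneware mug, 82 mm across, 75 mm high, bystander; origin under its centre.
- jar: Lidded jar, 72 mm across, 90 mm high, bystander; origin under its centre.
- bowl: Clay bowl, 120 mm across, 50 mm high, bystander; origin under its centre.
- plates: Stack of bisque plates, 166 mm across, 40 mm high, bystander; origin under its centre.
- brush_crock: Brown crock full of brushes, 132 mm across, 100 mm high and 245 mm with the brushes, bystander; origin under its centre.

How it is judged:
On the way, in this order (a step that is already met when the one before it is completed fails the run):
1. the hook's tip has dropped through the pull ring while the door is still raised (horizontal distance between hook_tip and ring below 0.018 m and z of hook_tip in the frame of ring between -0.05 and -0.006 m and value of joint kiln_door above 0.09 m), for 0.2 s.
2. the door is fully down on its sill and held there with a firm pull of the hook in the ring (value of joint kiln_door below 0.0025 m and horizontal distance between hook_tip and ring below 0.022 m and z of hook_tip in the frame of ring between -0.055 and -0.004 m and contact force between hook_rod and kiln above 9 N), for 0.5 s.
At the end, for the whole second after the job is handed in: The door is within 4 mm of its sill; the hook rod lies level (within 10 degrees) and still in both notches of its lane of the rest, hook down and pointing the rest's way, its height within 7 mm and its place along the lane within about 25 mm of where it lay (value of joint kiln_door below 0.004 m and z of hook_rod in the frame of rest between 0.079 and 0.092 m and x of hook_rod in the frame of rest between -0.03 and 0.022 m and y of hook_rod in the frame of rest between -0.075 and 0.075 m and angle between hook_rod's own z axis and vertical below 0.17 rad and angle between the x axis of hook_rod and the x axis of rest, either way round below 0.17 rad and contact force between hook_rod and rest above 0.3 N and linear speed of hook_rod below 0.02 m/s); the robot touches nothing.
It fails at once if the gripper or arm touches the hot kiln (contact force between any of the fingers, the arm and kiln above 1 N).
It fails at once if the ring is strained: more than 30 N between rod and kiln (contact force between hook_rod and kiln above 30 N).
It fails at once if the door is slammed (faster than 0.3 m/s) (velocity of joint kiln_door below -0.3 m/s).
It fails at once if the scraper rod or a pot is disturbed (distance of any of scraper, mug, jar, bowl, plates, brush_crock from where it was at the start of the episode above 0.02 m).
It also fails if it takes over 58 s, if anything falls off the work surface, if the arm or the gripper's body presses on something with over 40 N, if the wrist force passes 120 N, or if a joint passes its speed limit or range.

## Working session

There is one attempt and no reset: what is moved stays moved. The work goes in short steps, Python scripts to look and compute and a shell command to move; the robot and the scene stay as the last step left them, time stands still between calls to the robot, and variables do not carry over. Pictures are saved under pics/ and viewed, at most 12 in all, crops included, and the job is handed in when it is done.

```bash
ls; mkdir -p pics
python3 - <<'E'
from station import *
import cv2,numpy as np
for n in("scene","top"):
    cv2.imwrite(f"pics/{n}0.png",get_image(n)[:,:,::-1])
    c=get_calibration(n);print(n,np.round(c["intrinsics"],2).tolist(),np.round(c["world_from_camera"],4).tolist(), [k for k in c])
    for q in("hook_rod","scraper","rest","kiln","kiln_door","ring","hook_tip","mug","jar","bowl","plates","brush_crock"):
        print(q,[(round(d["confidence"],2),np.round(d["rect"]).astype(int).tolist()) for d in cut_out(q,n)[:3]])
o=get_obs();print({k:np.round(v,3).tolist() for k,v in o.items()})
E
```

```text
pics
scene [[384.17, 0.0, 256.84], [0.0, 384.17, 196.06], [0.0, 0.0, 1.0]] [[0.8727, -0.3359, 0.3543, 1.0879], [0.488, 0.6229, -0.6114, -0.9135], [-0.0153, 0.7065, 0.7075, 1.1567], [0.0, 0.0, 0.0, 1.0]] ['intrinsics', 'world_from_camera']
hook_rod [(0.7, [233, 246, 33, 42])]
scraper [(0.61, [213, 232, 38, 42])]
rest [(0.65, [197, 312, 49, 47]), (0.61, [221, 254, 64, 64])]
kiln [(0.67, [305, 128, 109, 118])]
kiln_door [(0.92, [289, 128, 51, 57])]
ring [(0.82, [287, 128, 55, 56])]
hook_tip []
mug [(0.71, [148, 287, 40, 32])]
jar [(0.97, [289, 249, 22, 30])]
bowl [(0.69, [211, 199, 31, 25])]
plates [(0.78, [198, 312, 57, 44])]
brush_crock [(0.78, [268, 266, 37, 76])]
top [[450.38, 0.0, 259.13], [0.0, 450.38, 197.64], [0.0, 0.0, 1.0]] [[0.0146, 0.9917, -0.1276, 0.3537], [-0.9998, 0.0164, 0.013, -0.0179], [0.015, 0.1273, 0.9917, 1.7989], [0.0, 0.0, 0.0, 1.0]] ['intrinsics', 'world_from_camera']
hook_rod [(0.46, [309, 195, 52, 9])]
scraper [(0.82, [306, 219, 54, 10])]
rest [(0.83, [312, 209, 43, 51])]
kiln [(0.65, [135, 185, 135, 111]), (0.5, [185, 191, 19, 69])]
kiln_door [(0.76, [184, 189, 22, 71])]
ring [(0.75, [189, 191, 34, 71]), (0.58, [135, 185, 135, 115])]
hook_tip [(0.52, [323, 193, 22, 11])]
mug [(0.89, [377, 240, 26, 20]), (0.4, [283, 153, 19, 21])]
jar [(0.59, [282, 153, 16, 25])]
bowl [(0.75, [265, 252, 32, 36])]
plates [(0.65, [367, 195, 44, 44])]
brush_crock [(0.96, [319, 152, 45, 41])]
{'t': 1.3, 'q': [1.151, 0.053, 1.613, -0.0, 1.476, -0.119], 'dq': [-0.0, -0.001, -0.001, 0.001, -0.001, 0.001], 'effort': [0.0, -39.369, -37.045, -0.0, 0.001, 0.0], 'tool_pos': [0.185, 0.597, 0.231], 'tool_rot': [0.471, 3.106, 0.0], 'contact_force': [0.761, -0.246, -0.341], 'wrist_torque': [-0.037, 0.007, 0.003], 'grip_force': 0.0, 'opening': 0.085}
```

Run:
```python
import cv2,numpy as np
t=cv2.imread("pics/top0.png");s=cv2.imread("pics/scene0.png")
cv2.imwrite("pics/tc.png",cv2.resize(t[110:290,60:420],(800,400),interpolation=cv2.INTER_CUBIC))
cv2.imwrite("pics/sc.png",cv2.resize(s[60:350,110:400],(600,600),interpolation=cv2.INTER_CUBIC))
```

```text
(no output)
```

View pics/tc.png

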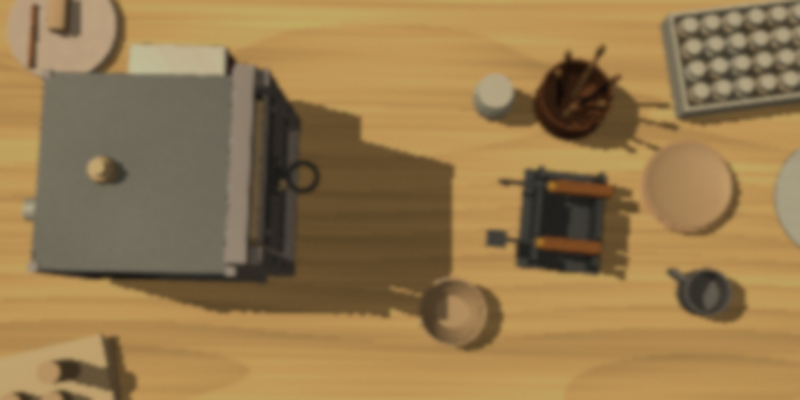

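View pics/sc.png

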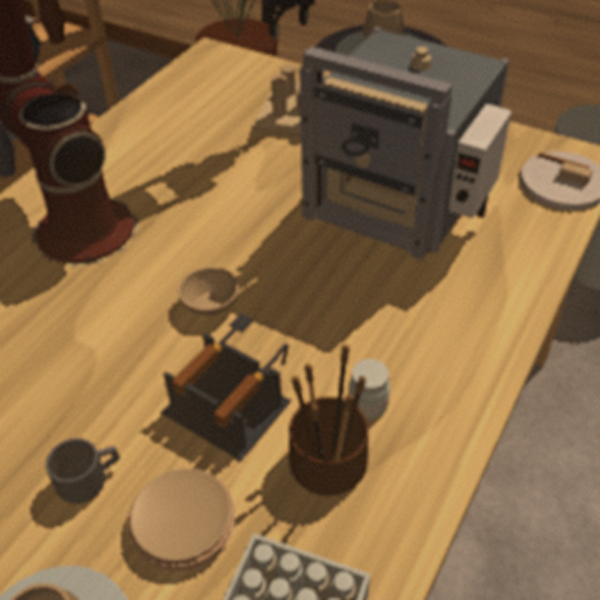

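Run:
```python
import cv2,numpy as np
t=cv2.imread("pics/top0.png");s=cv2.imread("pics/scene0.png")
def crop(im,c0,r0,w,h,k):
    o=cv2.resize(im[r0:r0+h,c0:c0+w],None,fx=k,fy=k,interpolation=cv2.INTER_CUBIC)
    o=cv2.convertScaleAbs(o,alpha=1.5,beta=10)
    for c in range(-c0%10,w,10):
        cv2.line(o,(int((c+.5)*k),0),(int((c+.5)*k),5 if (c0+c)%50 else 12),(0,0,255),1)
    for r in range(-r0%10,h,10):
        cv2.line(o,(0,int((r+.5)*k)),(5 if (r0+r)%50 else 12,int((r+.5)*k)),(0,0,255),1)
    return o
a=np.vstack([crop(t,160,130,80,60+15,5)[:300],crop(t,275,180,80,60,5)])
b=np.vstack([crop(s,250,90,80,60,5),crop(s,190,210,80,60,5)])
a=np.vstack([crop(t,160,160,80,60,5),crop(t,275,180,80,60,5)])
cv2.imwrite("pics/comp.png",np.hstack([a,b]))
```

```text
(no output)
```

View pics/comp.png

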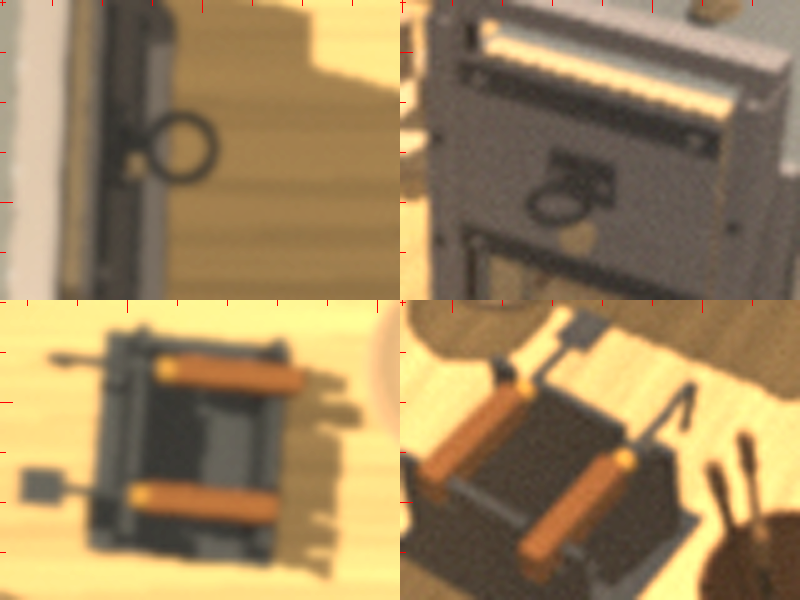

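```bash
cat > h.py <<'E'
import numpy as np, cv2, json
try: from station import *
except Exception: pass
C={n:get_calibration(n) for n in("scene","top")}
def ray(n,u,v):
    K=C[n]["intrinsics"];T=np.array(C[n]["world_from_camera"])
    p=np.linalg.inv(K)@[u,v,1];return T[:3,3],T[:3,:3]@[p[0],-p[1],-p[2]]
def onz(n,u,v,z):
    o,d=ray(n,u,v);return o+d*(z-o[2])/d[2]
def tri(a,b):
    (o1,d1),(o2,d2)=ray("top",*a),ray("scene",*b)
    s=np.linalg.lstsq(np.c_[d1,-d2],o2-o1,rcond=None)[0]
    p,q=o1+d1*s[0],o2+d2*s[1];return (p+q)/2,np.linalg.norm(p-q)
def proj(n,P):
    T=np.array(C[n]["world_from_camera"]);p=(np.atleast_2d(P)-T[:3,3])@T[:3,:3]
    p=p*[1,-1,-1];q=p@np.array(C[n]["intrinsics"]).T;return q[:,:2]/q[:,2:]
E
python3 - <<'E'
from h import *
np.set_printoptions(precision=4,suppress=True)
print("ring",tri((195.9,189.1),(281.1,130.3)))
print("hook bend",tri((284.5,191.1),(247.1,227.1)))
print("ferrule",tri((305.9,193.3),(234.5,241.1)),"rear",tri((334.9,195.5),(216.9,259.1)))
def d(a,b,l):
    v=b-a;print(l,a,b,"len",np.linalg.norm(v),"deg",np.degrees(np.arctan2(v[1],v[0])))
d(onz("scene",257.1,83.9,.427),onz("scene",325.7,105.6,.427),"fronttop")
d(onz("scene",258.1,162.2,0),onz("scene",320.9,180.5,0),"frontbot")
f=lambda x,y:(x/2.222+59.7,y/2.222+109.7)
d(onz("top",*f(45,72),.32),onz("top",*f(37,270),.32),"caseback")
d(onz("top",*f(45,73),.32),onz("top",*f(232,73),.32),"case-y side")
# handles by colour
for n in("top","scene"):
    im=cv2.imread(f"pics/{n}0.png");hsv=cv2.cvtColor(im,cv2.COLOR_BGR2HSV)
    m=((hsv[...,0]<14)&(hsv[...,1]>140)&(hsv[...,2]>90)).astype(np.uint8)
    k,l,st,ce=cv2.connectedComponentsWithStats(m)
    for i in range(1,k):
        if 60<st[i,4]<1500:
            r=cv2.minAreaRect(np.argwhere(l==i)[:,::-1].astype(np.float32));print(n,st[i],ce[i],r)
            if n=="top":print("  centre at z=.095",onz(n,*ce[i],.098))
E
```

```text
ring (array([0.5706, 0.1742, 0.3038]), np.float64(0.0015362039602209764))
hook bend (array([ 0.599 , -0.1397,  0.0819]), np.float64(0.006236637025372927))
ferrule (array([ 0.5928, -0.2208,  0.0857]), np.float64(0.002530167124029841)) rear (array([ 0.5864, -0.3272,  0.1032]), np.float64(0.004360489611150331))
fronttop [0.4303 0.2417 0.427 ] [0.7163 0.2209 0.427 ] len 0.2868236042056928 deg -4.170832587764179
frontbot [0.4049 0.2838 0.    ] [0.7104 0.3053 0.    ] len 0.3062924721837185 deg 4.028789837196898
caseback [0.7212 0.5646 0.32  ] [0.4237 0.5569 0.32  ] len 0.29757977761434795 deg -178.52371690488937
case-y side [0.7197 0.5645 0.32  ] [0.7248 0.284  0.32  ] len 0.28050094992651 deg -88.94446652656372
top [311 191  24   7 116] [322.3362 194.1983] ((322.48773193359375, 194.13523864746094), (23.44875717163086, 5.070001602172852), 5.194429397583008)
  centre at z=.095 [ 0.5897 -0.2814  0.098 ]
top [305 217  25   7 122] [317.2705 219.918 ] ((317.1434326171875, 219.92213439941406), (23.991971969604492, 5.070001602172852), 5.19442892074585)
  centre at z=.095 [ 0.4909 -0.2619  0.098 ]
[... 689 characters left out ...]
13379), 27.8240966796875)
  centre at z=.095 [0.0351 0.7855 0.098 ]
top [  62  335   86   49 1175] [101.1472 361.8791] ((103.36471557617188, 364.1411437988281), (93.87651824951172, 16.719837188720703), 32.47119140625)
  centre at z=.095 [-0.0363  0.5228  0.098 ]
scene [156 166  18  16 115] [166.2783 173.6174] ((166.2207489013672, 174.5773468017578), (7.740118503570557, 21.807476043701172), 42.51044845581055)
scene [194 227  20  20 117] [203.6581 236.4274] ((203.50003051757812, 236.50003051757812), (4.242640495300293, 24.041629791259766), 45.0)
scene [214 241  21  21 137] [223.8686 251.2117] ((223.81695556640625, 251.29054260253906), (5.282938003540039, 24.878952026367188), 42.51044845581055)
```

```bash
cat >> h.py <<'E'
from scipy.spatial.transform import Rotation as R
from scipy.optimize import least_squares
E
python3 - <<'E'
from h import *
np.set_printoptions(precision=4,suppress=True)
# rod: origin x,y, yaw ; z=.085.
pts=[("top",(305.9,193.3),(45,0,4)),("top",(334.9,195.5),(-55,0,12)),("top",(284.5,191.1),(147,0,5)),
 ("scene",(234.5,241.1),(45,0,5)),("scene",(247.1,227.1),(144,0,7)),("scene",(246.7,235.1),(125,0,-33)),("scene",(216.9,259.1),(-55,0,8))]
def res(p):
    c,s=np.cos(p[2]),np.sin(p[2]);r=[]
    for n,uv,l in pts:
        x,y,z=np.array(l)/1e3
        r+=list(proj(n,[p[0]+c*x-s*y,p[1]+s*x+c*y,.085+z])[0]-uv)
    return r
f=least_squares(res,[.59,-.28,1.5],loss="soft_l1");print(f.x,np.degrees(f.x[2]),np.array(res(f.x)).reshape(-1,2))
o=get_obs();M=R.from_rotvec(o["tool_rot"]).as_matrix();print(M,o["tool_pos"])
for n,ps in(("mug",(377,240)),("jar",(282,153)),("bowl",(265,252)),("plates",(367,195)),("crock",(319,152))):print(n,onz("top",*ps,.05))
E
```

```text
[ 0.5902 -0.274   1.5021] 86.0619067992106 [[ 2.4681  0.0652]
 [-0.2186 -0.2102]
 [-2.5822 -0.0174]
 [-0.8454  0.8811]
 [ 2.2817 -3.5518]
 [ 0.1307 -1.1783]
 [-0.6649  2.2642]]
[[-0.9551  0.2963  0.    ]
 [ 0.2963  0.9551  0.    ]
 [-0.      0.     -1.    ]] [0.1852 0.5969 0.2313]
mug [ 0.4203 -0.501   0.05  ]
jar [ 0.7587 -0.129   0.05  ]
bowl [ 0.3676 -0.0666  0.05  ]
plates [ 0.5961 -0.4649  0.05  ]
crock [ 0.7654 -0.2761  0.05  ]
```

```bash
cat >> h.py <<'E'
np.set_printoptions(precision=4,suppress=True)
def frame(yaw,tilt):  # tool x along rod heading yaw(deg), z down, hook raised by tilt
    A=R.from_euler("z",yaw,degrees=True)*R.from_matrix(np.array([[1,0,0],[0,-1,0],[0,0,-1.]]))
    return A*R.from_euler("y",tilt,degrees=True)
def rows(targets,o=None,p0=None,R0=None):
    o=o or get_obs();R0=R0 or R.from_rotvec(o["tool_rot"]);p0=np.array(o["tool_pos"] if p0 is None else p0)
    for p,r in targets:
        print((1e3*R0.inv().apply(np.array(p)-p0)).round(1),"mm",np.degrees((R0.inv()*r).as_rotvec()).round(1))
E
python3 - <<'E'
from h import *
F=frame(86,0);print(F.as_matrix())
rows([((.25,.30,.30),F),((.42,-.05,.30),F),((.591,-.259,.20),F)])
E
```

```text
[[ 0.0698  0.9976  0.    ]
 [ 0.9976 -0.0698  0.    ]
 [ 0.      0.     -1.    ]]
[-149.9 -264.4  -68.7] mm [ 0.   0.  76.8]
[-415.9 -548.3  -68.7] mm [ 0.   0.  76.8]
[-641.2 -697.3   31.3] mm [ 0.   0.  76.8]
```

```bash
python3 -m crank '[{"offset":[-30,-53,-20],"twist":[0,0,8]},{"offset":[-0.06,-0.106,-0.04],"twist":[0,0,18]}]' 0.6 2>&1 | tail -3; echo skip
```

```text
contact_force: [0.8, -0.2, 1.0]
opening: 0.052
grip_force: 0.0
skip
```

My first row was in mm by mistake. The step cap made it a harmless short move, but I'll check the state before going on.

Run:
```python
from h import *
o=get_obs();print(o["t"],o["tool_pos"],o["tool_rot"])
F=frame(86,0)
rows([((.25,.30,.30),F),((.42,-.05,.30),F),((.591,-.259,.20),F)])
```

```text
1.55 [0.2105 0.4797 0.2699] [-0.9572 -2.9922  0.0028]
[-136.5 -123.4  -29.8] mm [-0.1  0.1 58.5]
[-478.1 -309.7  -29.3] mm [-0.1  0.1 58.5]
[-738.6 -380.5   70.9] mm [-0.1  0.1 58.5]
```

```bash
python3 -m crank '[{"offset":[-0.045,-0.041,-0.01],"twist":[0,0,8]},{"offset":[-0.09,-0.082,-0.02],"twist":[0,0,18]},{"offset":[-0.136,-0.123,-0.03],"twist":[0,0,28]},{"offset":[-0.19,-0.153,-0.03],"twist":[0,0,38]},{"offset":[-0.245,-0.183,-0.03],"twist":[0,0,48]},{"offset":[-0.3,-0.213,-0.03],"twist":[0,0,58.5]},{"offset":[-0.355,-0.243,-0.03],"twist":[0,0,58.5]},{"offset":[-0.41,-0.273,-0.03],"twist":[0,0,58.5]},{"offset":[-0.465,-0.303,-0.03],"twist":[0,0,58.5]},{"offset":[-0.52,-0.321,-0.02],"twist":[0,0,58.5]},{"offset":[-0.575,-0.336,0],"twist":[0,0,58.5]},{"offset":[-0.63,-0.351,0.03],"twist":[0,0,58.5]},{"offset":[-0.685,-0.366,0.05],"twist":[0,0,58.5]},{"offset":[-0.7386,-0.3805,0.0709],"twist":[0,0,58.5]},{"offset":[-0.7386,-0.3805,0.0709],"twist":[0,0,58.5]},{"offset":[-0.7386,-0.3805,0.0709],"twist":[0,0,58.5]}]'
python3 - <<'E'
from h import *
cv2.imwrite("pics/top1.png",get_image("top")[:,:,::-1]);s=get_image("scene")[:,:,::-1];cv2.imwrite("pics/s1.png",s)
cv2.imwrite("pics/s1c.png",cv2.resize(s[130:300,150:330],None,fx=3.3,fy=3.3,interpolation=cv2.INTER_CUBIC))
o=get_obs();rows([((.591,-.259,.20),frame(86,0)),((.591,-.259,.066),frame(86,0))])
E
```

```text
t: 3.55
tool_pos: [0.5941, -0.2559, 0.1992]
tool_rot: [-2.292, -2.147, 0.0]
contact_force: [-0.1, 0.6, 0.7]
opening: 0.0514
grip_force: 0.0
[-3.8 -3.1  1.1] mm [0.1 0.1 0.3]
[ -3.6  -3.4 135.1] mm [0.1 0.1 0.3]
```

View pics/s1c.png

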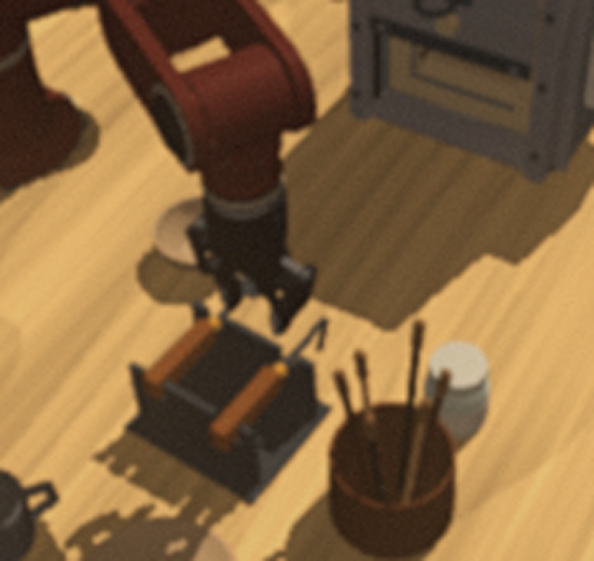

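```bash
python3 -m crank '[{"offset":[-0.0036,-0.0033,0.04],"twist":[0,0,0.3]},{"offset":[-0.0036,-0.0033,0.08],"twist":[0,0,0.3]},{"offset":[-0.0036,-0.0033,0.11],"twist":[0,0,0.3]},{"offset":[-0.0036,-0.0033,0.13],"twist":[0,0,0.3]},{"offset":[-0.0036,-0.0033,0.134],"twist":[0,0,0.3]},{"offset":[-0.0036,-0.0033,0.134],"twist":[0,0,0.3]}]' 0.6 120
python3 -m crank '[{"offset":[0,0,0],"twist":[0,0,0]},{"offset":[0,0,0],"twist":[0,0,0]},{"offset":[0,0,0],"twist":[0,0,0]},{"offset":[0,0,0],"twist":[0,0,0]},{"offset":[0,0,0],"twist":[0,0,0]}]' 0 120
python3 - <<'E'
from h import *
print(get_obs()); 
for n in("top","scene"):
    im=get_image(n)[:,:,::-1];cv2.imwrite(f"pics/{n}2.png",im)
E
```

```text
t: 4.4
tool_pos: [0.5914, -0.2596, 0.0669]
tool_rot: [2.297, 2.141, 0.001]
contact_force: [0.2, -1.2, 0.7]
opening: 0.051
grip_force: 0.0
t: 5.03
tool_pos: [0.5917, -0.26, 0.0672]
tool_rot: [2.297, 2.14, 0.001]
contact_force: [-1.3, 0.4, 5.8]
opening: 0.0202
grip_force: 117.3
{'t': 5.025, 'q': array([-0.5291,  0.2472,  1.6841,  0.0001,  1.2077, -0.4586]), 'dq': array([-0.0005,  0.0008,  0.0003, -0.0012, -0.0001,  0.0002]), 'effort': array([ -0.1866, -40.3171, -30.5973,  -0.0152,  -0.2775,  -0.0363]), 'tool_pos': array([ 0.5917, -0.26  ,  0.0672]), 'tool_rot': array([2.2966, 2.1401, 0.0013]), 'contact_force': array([-1.2713,  0.3529,  5.7613]), 'wrist_torque': array([ 0.0676,  0.1102, -0.0295]), 'grip_force': 117.27267980575562, 'opening': 0.02022513135687959}
```

```bash
cat >> h.py <<'E'
G=.014; RING=np.array([.5706,.1742,.3038])
def tcp(tip,F,g=None,tl=(.125,-.036)):
    g=G if g is None else g
    return np.array(tip)-F.apply([tl[0]-g,0,-.019-tl[1]])
E
python3 - <<'E'
from h import *
F=frame(90,35)
p=tcp(RING+[0,-.07,.06],F);print(p)
o=get_obs();rows([(np.array(o["tool_pos"])+[0,0,.15],frame(86,0)),(p,F)],o)
E
```

```text
[0.5706 0.0035 0.3141]
[  -0.2    0.4 -150. ] mm [ 0.1  0.1 -0. ]
[ 261.1  -39.  -247.2] mm [ 1.4 35.1 -3.9]
```

```bash
python3 -m crank '[{"offset":[0,0,-0.015],"twist":[0,0,0]},{"offset":[0,0,-0.045],"twist":[0,0,0]},{"offset":[0,0,-0.085],"twist":[0,0,0]},{"offset":[0,0,-0.125],"twist":[0,0,0]},{"offset":[0.03,-0.005,-0.15],"twist":[0.2,5,-0.5]},{"offset":[0.075,-0.011,-0.175],"twist":[0.4,11,-1.2]},{"offset":[0.12,-0.018,-0.2],"twist":[0.7,17,-2]},{"offset":[0.165,-0.025,-0.225],"twist":[0.9,23,-2.6]},{"offset":[0.21,-0.032,-0.24],"twist":[1.1,29,-3.2]},{"offset":[0.24,-0.036,-0.247],"twist":[1.3,33,-3.7]},{"offset":[0.261,-0.039,-0.247],"twist":[1.4,35.1,-3.9]},{"offset":[0.261,-0.039,-0.247],"twist":[1.4,35.1,-3.9]},{"offset":[0.261,-0.039,-0.247],"twist":[1.4,35.1,-3.9]}]'
cat > look.py <<'E'
import sys;from h import *
tag=sys.argv[1];o=get_obs();F=R.from_rotvec(o["tool_rot"]);p=np.array(o["tool_pos"])
x=F.as_matrix()[:,0];print("tilt",np.degrees(np.arcsin(x[2])),"yaw",np.degrees(np.arctan2(x[1],x[0])),"p",p,"f",o["contact_force"],"grip",o["grip_force"])
tip=p+F.apply([.125-G,0,.017]);bend=p+F.apply([.144-G,0,-.024]);fer=p+F.apply([.045-G,0,-.019]);print("tip",tip,"rel ring",tip-RING)
out=[]
for n in("top","scene"):
    im=get_image(n)[:,:,::-1].copy();cv2.imwrite(f"pics/{n}{tag}.png",im)
    uv=proj(n,[RING,tip,bend,fer]);c=uv[1].astype(int);c0,r0=c[0]-36,c[1]-30;k=5.5
    z=cv2.convertScaleAbs(cv2.resize(im[r0:r0+60,c0:c0+72],None,fx=k,fy=k,interpolation=cv2.INTER_CUBIC),alpha=1.4,beta=10)
    for q,col in zip(uv,[(0,255,0),(0,0,255),(255,0,0),(255,255,0)]):cv2.circle(z,(int((q[0]-c0+.5)*k),int((q[1]-r0+.5)*k)),3,col,-1)
    print(n,"origin",c0,r0,uv.round(1).tolist());out.append(z)
cv2.imwrite(f"pics/L{tag}.png",np.hstack(out))
E
python3 look.py 3
```

```text
t: 6.75
tool_pos: [0.5701, 0.0032, 0.312]
tool_rot: [-1.871, -1.87, -0.588]
contact_force: [0.1, 0.5, -1.3]
opening: 0.0205
grip_force: 117.4
tilt 35.065969984921935 yaw 89.88662206385835 p [0.5701 0.0032 0.312 ] f [ 0.1482  0.5463 -1.2977] grip 117.38067984580994
tip [0.5702 0.1038 0.3618] rel ring [-0.0004 -0.0704  0.058 ]
top origin 179 157 [[196.0, 189.3], [215.7, 187.2], [217.1, 185.0], [242.5, 188.4]]
scene origin 236 96 [[281.3, 130.2], [272.8, 127.0], [271.9, 117.5], [261.2, 143.7]]
```

View pics/L3.png

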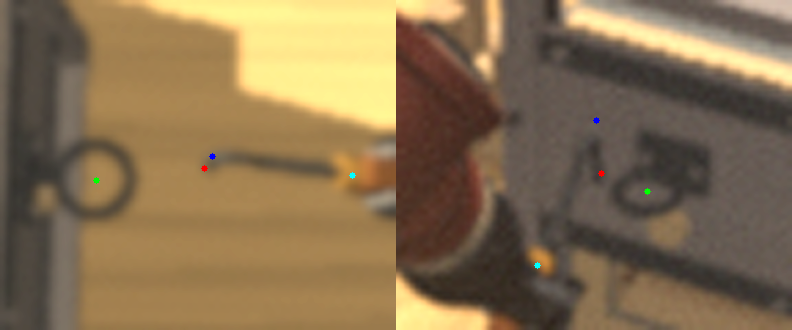

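Run:
```python
from h import *
print("bend tri",tri((216.5,185.2),(271.5,121.9)))
F=frame(90,35)
rows([(tcp(RING+d,F),F) for d in([0,-.004,.035],[0,-.004,.0],[0,-.004,-.018])])
```

```text
bend tri (array([0.5706, 0.0978, 0.3876]), np.float64(0.004954536410787278))
[41.   0.4 57.2] mm [-0.1 -0.1 -0.1]
[20.9  0.5 85.8] mm [-0.1 -0.1 -0.1]
[ 10.6   0.6 100.6] mm [-0.1 -0.1 -0.1]
```

```bash
python3 -m crank '[{"offset":[0.02,0,0.028],"twist":[0,0,0]},{"offset":[0.041,0.0004,0.057],"twist":[0,0,0]},{"offset":[0.041,0.0004,0.057],"twist":[0,0,0]},{"offset":[0.041,0.0004,0.057],"twist":[0,0,0]}]'; python3 look.py 4
```

```text
t: 7.35
tool_pos: [0.5707, 0.0694, 0.2896]
tool_rot: [-1.871, -1.87, -0.589]
contact_force: [-0.3, -0.2, -2.4]
opening: 0.0209
grip_force: 117.5
tilt 35.085190224718794 yaw 89.92926865344972 p [0.5707 0.0694 0.2896] f [-0.3065 -0.1722 -2.3788] grip 117.54510641098022
tip [0.5707 0.17   0.3395] rel ring [ 0.0001 -0.0042  0.0357]
top origin 159 157 [[196.0, 189.3], [195.9, 187.7], [196.7, 185.6], [222.7, 188.9]]
scene origin 245 92 [[281.3, 130.2], [281.1, 122.9], [280.5, 113.6], [270.2, 138.8]]
```

View pics/L4.png

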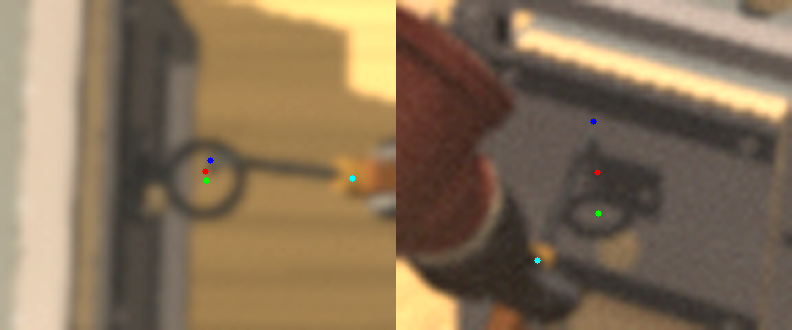

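Run:
```python
import cv2,numpy as np
def z(f,c0,r0,w,h,k):
    im=cv2.imread(f)[r0:r0+h,c0:c0+w];o=cv2.resize(im,None,fx=k,fy=k,interpolation=cv2.INTER_LANCZOS4)
    return cv2.convertScaleAbs(o,alpha=2.2,beta=-20)
a=z("pics/top4.png",180,172,40,30,10);b=z("pics/scene4.png",262,105,40,30,10)
c=z("pics/top3.png",205,172,40,30,10);d=z("pics/scene3.png",255,108,40,30,10)
cv2.imwrite("pics/Z.png",np.vstack([np.hstack([a,b]),np.hstack([c,d])]))
```

```text
(no output)
```

View pics/Z.png

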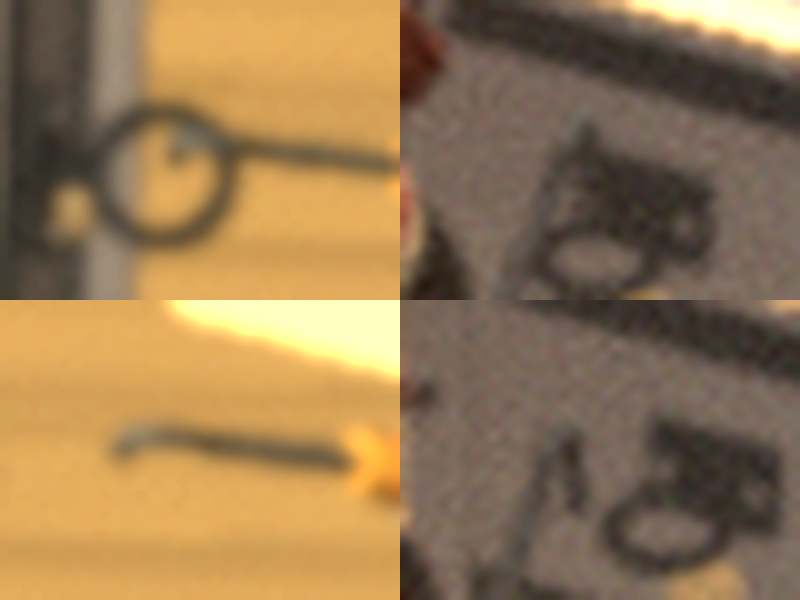

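```bash
python3 -m crank '[{"offset":[0.0041,-0.002,0.0029],"twist":[0,0,0]},{"offset":[-0.002,-0.002,0.0116],"twist":[0,0,0]},{"offset":[-0.0081,-0.002,0.0203],"twist":[0,0,0]},{"offset":[-0.0142,-0.002,0.029],"twist":[0,0,0]},{"offset":[-0.0203,-0.002,0.0377],"twist":[0,0,0]},{"offset":[-0.0263,-0.002,0.0463],"twist":[0,0,0]},{"offset":[-0.0263,-0.002,0.0463],"twist":[0,0,0]},{"offset":[-0.0263,-0.002,0.0463],"twist":[0,0,0]},{"offset":[-0.0263,-0.002,0.0463],"twist":[0,0,0]},{"offset":[-0.0263,-0.002,0.0463],"twist":[0,0,0]}]'; python3 look.py 5
python3 - <<'E'
import cv2,numpy as np
def z(f,c0,r0,w,h,k):
    im=cv2.imread(f)[r0:r0+h,c0:c0+w];o=cv2.resize(im,None,fx=k,fy=k,interpolation=cv2.INTER_LANCZOS4)
    return cv2.convertScaleAbs(o,alpha=2.2,beta=-20)
cv2.imwrite("pics/Z5.png",np.hstack([z("pics/top5.png",180,172,40,30,10),z("pics/scene5.png",262,110,40,30,10)]))
E
```

```text
t: 8.7
tool_pos: [0.5685, 0.0751, 0.2369]
tool_rot: [-1.87, -1.871, -0.59]
contact_force: [0.0, -0.1, -1.8]
opening: 0.0207
grip_force: 117.5
tilt 35.1069647279801 yaw 89.96914376599648 p [0.5685 0.0751 0.2369] f [ 0.0166 -0.0511 -1.7989] grip 117.54470586776733
tip [0.5685 0.1757 0.2868] rel ring [-0.0021  0.0015 -0.017 ]
top origin 160 160 [[196.0, 189.3], [196.2, 190.6], [197.0, 188.7], [222.0, 191.7]]
scene origin 244 103 [[281.3, 130.2], [280.8, 133.6], [280.2, 124.9], [270.3, 149.4]]
```

View pics/Z5.png

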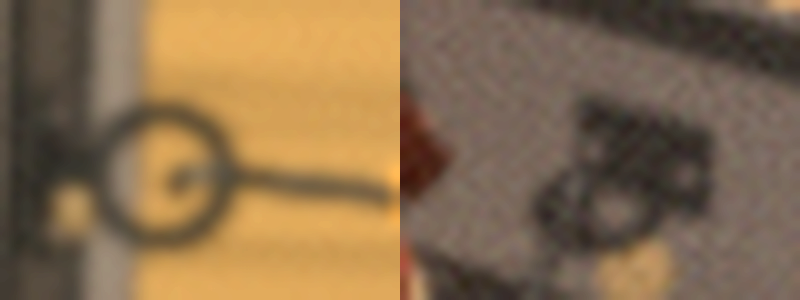

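```bash
python3 -m crank '[{"offset":[-0.006,0,0.003],"twist":[0,0,0]},{"offset":[-0.009,0,0.008],"twist":[0,0,0]},{"offset":[-0.014,0,0.015],"twist":[0,0,0]},{"offset":[-0.020,0,0.023],"twist":[0,0,0]},{"offset":[-0.026,0,0.031],"twist":[0,0,0]},{"offset":[-0.032,0,0.040],"twist":[0,0,0]},{"offset":[-0.032,0,0.040],"twist":[0,0,0]}]'
```

```text
t: 9.68
tool_pos: [0.5672, 0.072, 0.1832]
tool_rot: [-1.87, -1.868, -0.586]
contact_force: [0.1, -0.2, -2.2]
opening: 0.0207
grip_force: 117.8
```

```bash
python3 -m crank '[{"offset":[-0.006,0,0.008],"twist":[0,0,0]},{"offset":[-0.012,0,0.016],"twist":[0,0,0]},{"offset":[-0.018,0,0.025],"twist":[0,0,0]},{"offset":[-0.024,0,0.033],"twist":[0,0,0]},{"offset":[-0.029,0,0.041],"twist":[0,0,0]},{"offset":[-0.034,0,0.049],"twist":[0,0,0]},{"offset":[-0.034,0,0.049],"twist":[0,0,0]}]'; python3 look.py 6
```

```text
t: 10.55
tool_pos: [0.5669, 0.0724, 0.1239]
tool_rot: [-1.87, -1.869, -0.586]
contact_force: [0.1, -1.0, -1.3]
opening: 0.0203
grip_force: 117.9
tilt 35.11481998022362 yaw 89.84772824285736 p [0.5669 0.0724 0.1239] f [ 0.0818 -1.0389 -1.2589] grip 117.8959858417511
tip [0.5671 0.173  0.1738] rel ring [-0.0035 -0.0012 -0.13  ]
top origin 164 165 [[196.0, 189.3], [200.8, 195.5], [201.6, 193.8], [224.8, 196.5]]
scene origin 243 126 [[281.3, 130.2], [279.4, 156.9], [278.8, 149.3], [269.3, 172.6]]
```

Run:
```python
from h import *
for q in("kiln_door","ring"):
    print(q,[(round(d["confidence"],2),np.round(d["rect"],1)) for d in cut_out(q,"scene")[:2]])
print("expected ring px at z=.201",proj("scene",[[RING[0],RING[1],.201]]))
# template match of the ring/bracket patch
a=cv2.imread("pics/scene0.png",0);b=cv2.imread("pics/scene6.png",0)
t=a[118:140,274:296]
r=cv2.matchTemplate(b[100:200,255:310],t,cv2.TM_CCOEFF_NORMED);_,m,_,l=cv2.minMaxLoc(r);print("score",m,"shift",l[0]+255-274,l[1]+100-118)
for z in(.28,.26,.24,.22,.2,.18):print(z,(proj("scene",[[RING[0],RING[1],z]])-proj("scene",[RING]))[0])
```

```text
kiln_door [(0.87, array([287.6, 146.2,  53.9,  58.9])), (0.44, array([268.6, 175.8,  21.2,  48.7]))]
ring [(0.68, array([286.6, 147.9,  57.1,  55.2])), (0.49, array([198.4, 312.5,  54. ,  47.4]))]
expected ring px at z=.201 [[280.5187 151.6888]]
score 0.8534905314445496 shift -1 21
0.28 [-0.185   5.1533]
0.26 [-0.3373  9.3934]
0.24 [-0.4867 13.5532]
0.22 [-0.6332 17.6352]
0.2 [-0.7771 21.6414]
0.18 [-0.9183 25.5739]
```

```bash
python3 -m crank '[{"offset":[-0.003,0,0.004],"twist":[0,0,0]},{"offset":[-0.006,0,0.008],"twist":[0,0,0]},{"offset":[-0.009,0,0.012],"twist":[0,0,0]},{"offset":[-0.0115,0,0.0164],"twist":[0,0,0]},{"offset":[-0.0132,0,0.0188],"twist":[0,0,0]},{"offset":[-0.0132,0,0.0188],"twist":[0,0,0]}]'
```

```text
t: 11.5
tool_pos: [0.5679, 0.0721, 0.1022]
tool_rot: [-1.871, -1.87, -0.588]
contact_force: [-0.7, -2.0, -1.1]
opening: 0.0204
grip_force: 118.0
```

```bash
python3 -m crank '[{"offset":[-0.0006,0,0.0008],"twist":[0,0,0]},{"offset":[-0.0011,0,0.0016],"twist":[0,0,0]},{"offset":[-0.0011,0,0.0016],"twist":[0,0,0]}]'
```

```text
t: 11.88
tool_pos: [0.5679, 0.0723, 0.1007]
tool_rot: [-1.87, -1.87, -0.589]
contact_force: [-0.7, -3.3, 1.0]
opening: 0.0207
grip_force: 118.1
```

```bash
python3 -m crank '[{"offset":[-0.0012,0,-0.0008],"twist":[0,0,0]},{"offset":[-0.0025,0,-0.0017],"twist":[0,0,0]},{"offset":[-0.0025,0,-0.0017],"twist":[0,0,0]}]'
```

```text
t: 12.25
tool_pos: [0.5675, 0.0695, 0.1001]
tool_rot: [-1.87, -1.87, -0.588]
contact_force: [0.2, 0.3, -1.1]
opening: 0.0207
grip_force: 117.8
```

```bash
python3 -m crank '[{"offset":[-0.0006,0,0.0008],"twist":[0,0,0]},{"offset":[-0.0011,0,0.0016],"twist":[0,0,0]},{"offset":[-0.0011,0,0.0016],"twist":[0,0,0]}]'
```

```text
t: 12.62
tool_pos: [0.5678, 0.0696, 0.0988]
tool_rot: [-1.869, -1.87, -0.589]
contact_force: [-1.2, 0.2, 2.0]
opening: 0.0207
grip_force: 117.9
```

```bash
python3 -m crank '[{"offset":[-0.0006,0,0.0008],"twist":[0,0,0]},{"offset":[-0.0011,0,0.0016],"twist":[0,0,0]},{"offset":[-0.0011,0,0.0016],"twist":[0,0,0]}]'
```

```text
t: 13.0
tool_pos: [0.5679, 0.0696, 0.0969]
tool_rot: [-1.87, -1.87, -0.589]
contact_force: [-1.6, 1.7, 2.5]
opening: 0.0203
grip_force: 117.9
```

```bash
python3 -m crank '[{"offset":[-0.0006,0,0.0008],"twist":[0,0,0]},{"offset":[-0.0011,0,0.0016],"twist":[0,0,0]},{"offset":[-0.0011,0,0.0016],"twist":[0,0,0]}]'; python3 look.py 7;  python3 - <<'E'
import cv2
a=cv2.imread("pics/scene0.png",0);b=cv2.imread("pics/scene7.png",0)
t=a[118:140,274:296]
r=cv2.matchTemplate(b[100:200,255:310],t,cv2.TM_CCOEFF_NORMED);_,m,_,l=cv2.minMaxLoc(r);print("score",m,"shift",l[0]+255-274,l[1]+100-118)
E
```

```text
t: 13.38
tool_pos: [0.5682, 0.07, 0.0961]
tool_rot: [-1.868, -1.87, -0.592]
contact_force: [-2.6, 1.3, 6.6]
opening: 0.0206
grip_force: 118.4
tilt 35.252280466197696 yaw 90.01072427102535 p [0.5682 0.07   0.0961] f [-2.5753  1.3029  6.6332] grip 118.44931483268738
tip [0.5682 0.1704 0.1463] rel ring [-0.0024 -0.0038 -0.1575]
top origin 166 166 [[196.0, 189.3], [202.3, 196.2], [203.2, 194.6], [225.9, 197.1]]
scene origin 243 132 [[281.3, 130.2], [279.2, 162.6], [278.6, 155.2], [269.3, 178.3]]
score 0.8435959815979004 shift -1 26
```

```bash
python3 -m crank '[{"offset":[-0.0006,0,0.0008],"twist":[0,0,0]},{"offset":[-0.0011,0,0.0016],"twist":[0,0,0]},{"offset":[-0.0011,0,0.0016],"twist":[0,0,0]}]'
```

```text
t: 13.85
tool_pos: [0.5686, 0.0704, 0.0954]
tool_rot: [-1.866, -1.87, -0.594]
contact_force: [-4.4, 1.4, 10.2]
opening: 0.0206
grip_force: 119.0
```

```bash
python3 -m crank '[{"offset":[-0.0006,0,0.0008],"twist":[0,0,0]},{"offset":[-0.0011,0,0.0016],"twist":[0,0,0]},{"offset":[-0.0011,0,0.0016],"twist":[0,0,0]}]'
```

```text
t: 14.22
tool_pos: [0.5697, 0.0703, 0.0939]
tool_rot: [-1.869, -1.869, -0.597]
contact_force: [-0.5, 1.6, 10.4]
opening: 0.0206
grip_force: 118.8
```

```bash
python3 -m crank '[{"offset":[-0.0006,0,0.0008],"twist":[0,0,0]},{"offset":[-0.0009,0,0.0012],"twist":[0,0,0]},{"offset":[-0.0009,0,0.0012],"twist":[0,0,0]},{"offset":[-0.0009,0,0.0012],"twist":[0,0,0]},{"offset":[-0.0009,0,0.0012],"twist":[0,0,0]}]'
```

```text
t: 14.85
tool_pos: [0.5701, 0.0705, 0.0934]
tool_rot: [-1.868, -1.869, -0.599]
contact_force: [-1.3, 3.3, 13.5]
opening: 0.0203
grip_force: 119.1
```

```bash
python3 -m crank '[{"offset":[0,0,0],"twist":[0,0,0]},{"offset":[0,0,0],"twist":[0,0,0]},{"offset":[0,0,0],"twist":[0,0,0]},{"offset":[0,0,0],"twist":[0,0,0]},{"offset":[0,0,0],"twist":[0,0,0]},{"offset":[0,0,0],"twist":[0,0,0]}]'; python3 look.py 8
python3 - <<'E'
import cv2,numpy as np
from h import *
a=cv2.imread("pics/scene0.png",0);b=cv2.imread("pics/scene8.png",0)
t=a[118:140,274:296]
r=cv2.matchTemplate(b[100:200,255:310],t,cv2.TM_CCOEFF_NORMED);_,m,_,l=cv2.minMaxLoc(r);print("score",m,"shift",l[0]+255-274,l[1]+100-118)
def z(f,c0,r0,w,h,k):
    im=cv2.imread(f)[r0:r0+h,c0:c0+w];o=cv2.resize(im,None,fx=k,fy=k,interpolation=cv2.INTER_LANCZOS4)
    return cv2.convertScaleAbs(o,alpha=2.2,beta=-10)
cv2.imwrite("pics/Z8.png",np.hstack([z("pics/top8.png",185,180,50,40,8),z("pics/scene8.png",255,138,50,40,8)]))
E
```

```text
t: 15.6
tool_pos: [0.5701, 0.0705, 0.0934]
tool_rot: [-1.868, -1.869, -0.599]
contact_force: [-0.7, 2.4, 12.7]
opening: 0.0205
grip_force: 119.1
tilt 35.43327355992622 yaw 90.08707787385855 p [0.5701 0.0705 0.0934] f [-0.7082  2.4372 12.7013] grip 119.13946151733398
tip [0.57   0.1708 0.1439] rel ring [-0.0006 -0.0034 -0.1599]
top origin 166 165 [[196.0, 189.3], [202.3, 195.8], [203.2, 194.2], [225.8, 196.8]]
scene origin 243 133 [[281.3, 130.2], [279.6, 163.2], [278.9, 155.8], [269.7, 178.9]]
score 0.8342089653015137 shift -1 26
```

View pics/Z8.png

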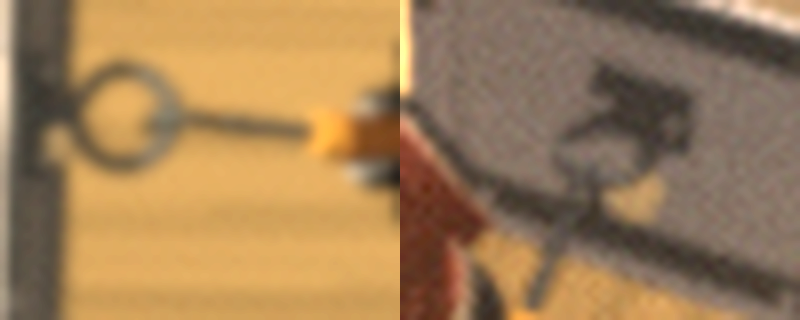

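Run:
```python
from h import *
a=cv2.imread("pics/scene0.png",0)
up=lambda i:cv2.resize(i,None,fx=4,fy=4,interpolation=cv2.INTER_CUBIC)
for n in(6,7,8):
    b=cv2.imread(f"pics/scene{n}.png",0)
    for c0,c1,r0,r1 in((292,318,102,126),(283,300,116,128),(296,316,112,150)):
        r=cv2.matchTemplate(up(b[r0:r1+45,c0-6:c1+6]),up(a[r0:r1,c0:c1]),cv2.TM_CCOEFF_NORMED);_,m,_,l=cv2.minMaxLoc(r);print(n,round(m,2),l[0]/4-6,l[1]/4)
print([(round(d["confidence"],2),np.round(d["rect"],1)) for d in cut_out("kiln_door","scene")[:2]])
for z in(.18,.1775,.175,.1725):print(z,(proj("scene",[[RING[0],RING[1],z]])-proj("scene",[RING]))[0], get_obs()["contact_force"])
```

```text
6 0.9 -4.25 24.5
6 0.97 -1.25 21.75
6 0.67 -3.75 23.25
7 0.8 -3.75 29.75
7 0.96 -1.5 26.75
7 0.52 -3.0 28.0
8 0.8 -3.75 29.75
8 0.96 -1.5 26.75
8 0.52 -3.0 28.0
[(0.8, array([288.2, 152.4,  51.8,  54.5]))]
0.18 [-0.9183 25.5739] [-1.3535  1.6357 12.8643]
0.1775 [-0.9358 26.0604] [-1.3535  1.6357 12.8643]
0.175 [-0.9532 26.5458] [-1.3535  1.6357 12.8643]
0.1725 [-0.9706 27.0301] [-1.3535  1.6357 12.8643]
```

```bash
python3 -m crank '[{"offset":[0.0023,0,-0.0033],"twist":[0,0,0]},{"offset":[0.0046,0,-0.0066],"twist":[0,0,0]},{"offset":[0.0069,0,-0.0098],"twist":[0,0,0]},{"offset":[0.0089,0,-0.0073],"twist":[0,0,0]},{"offset":[0.0110,0,-0.0069],"twist":[0,0,0]},{"offset":[0.0110,0,-0.0069],"twist":[0,0,0]}]'
```

```text
t: 16.5
tool_pos: [0.5676, 0.0746, 0.1011]
tool_rot: [-1.87, -1.87, -0.588]
contact_force: [0.6, -0.5, -2.6]
opening: 0.0207
grip_force: 117.5
```

```bash
python3 -m crank '[{"offset":[0.0057,0,-0.0082],"twist":[0,0,0]},{"offset":[0.0115,0,-0.0164],"twist":[0,0,0]},{"offset":[0.0172,0,-0.0246],"twist":[0,0,0]},{"offset":[0.023,0,-0.0328],"twist":[0,0,0]},{"offset":[0.0287,0,-0.041],"twist":[0,0,0]},{"offset":[0.0344,0,-0.0492],"twist":[0,0,0]},{"offset":[0.0344,0,-0.0492],"twist":[0,0,0]}]'; python3 look.py 9
python3 - <<'E'
from h import *
a=cv2.imread("pics/scene0.png",0)
up=lambda i:cv2.resize(i,None,fx=4,fy=4,interpolation=cv2.INTER_CUBIC)
b=cv2.imread("pics/scene9.png",0)
for c0,c1,r0,r1 in((292,318,102,126),(283,300,116,128),(274,296,118,140)):
        r=cv2.matchTemplate(up(b[r0:r1+45,c0-6:c1+6]),up(a[r0:r1,c0:c1]),cv2.TM_CCOEFF_NORMED);_,m,_,l=cv2.minMaxLoc(r);print(round(m,2),l[0]/4-6,l[1]/4)
# way back
T=np.array([.5917,-.2600,.0672]);F0=R.from_rotvec([2.2966,2.1401,.0013]);p=np.array(get_obs()["tool_pos"])
rows([(p+[0,-.08,.03],frame(90,35)),(T+[0,0,.12],F0),(T+[0,0,.05],F0)])
E
```

```text
t: 17.38
tool_pos: [0.5687, 0.0741, 0.1627]
tool_rot: [-1.871, -1.872, -0.591]
contact_force: [-0.7, 0.5, -1.6]
opening: 0.0203
grip_force: 117.5
tilt 35.08919823367379 yaw 90.01560451251225 p [0.5687 0.0741 0.1627] f [-0.689   0.5397 -1.5904] grip 117.5454568862915
tip [0.5687 0.1747 0.2126] rel ring [-0.0019  0.0005 -0.0912]
top origin 163 163 [[196.0, 189.3], [199.0, 193.6], [199.9, 191.9], [223.6, 194.6]]
scene origin 244 119 [[281.3, 130.2], [280.2, 149.2], [279.6, 141.2], [270.0, 164.9]]
0.8 -3.75 29.75
0.96 -1.5 26.75
0.83 -1.5 25.5
[-48.2  -0.2 -70.6] mm [-0.2 -0.1 -0.1]
[-258.5   23.4 -213.5] mm [ -1.5 -35.2   3.9]
[-298.8   23.6 -156.2] mm [ -1.5 -35.2   3.9]
```

```bash
python3 -m crank '[{"offset":[0.01,0,-0.02],"twist":[0,0,0]},{"offset":[-0.015,0,-0.045],"twist":[0,0,0]},{"offset":[-0.048,0,-0.071],"twist":[0,0,0]},{"offset":[-0.085,0.004,-0.096],"twist":[-0.2,-6,0.6]},{"offset":[-0.122,0.008,-0.121],"twist":[-0.5,-12,1.2]},{"offset":[-0.158,0.012,-0.146],"twist":[-0.8,-18,2]},{"offset":[-0.194,0.016,-0.171],"twist":[-1,-24,2.6]},{"offset":[-0.23,0.02,-0.195],"twist":[-1.3,-30,3.3]},{"offset":[-0.2585,0.0234,-0.2135],"twist":[-1.5,-35.2,3.9]},{"offset":[-0.2585,0.0234,-0.2135],"twist":[-1.5,-35.2,3.9]},{"offset":[-0.2585,0.0234,-0.2135],"twist":[-1.5,-35.2,3.9]}]'; python3 look.py 10
python3 - <<'E'
from h import *
T=np.array([.5917,-.2600,.0672]);F0=R.from_rotvec([2.2966,2.1401,.0013])
rows([(T+[0,0,.03],F0),(T,F0)])
# rod attitude check: tip/shank in scene vs at grasp
s=cv2.imread("pics/scene10.png");t=cv2.imread("pics/top10.png")
z=lambda im,c0,r0:cv2.convertScaleAbs(cv2.resize(im[r0:r0+60,c0:c0+80],None,fx=5,fy=5,interpolation=cv2.INTER_CUBIC),alpha=1.6)
cv2.imwrite("pics/Z10.png",np.hstack([z(t,270,165),z(s,200,195)]))
E
```

```text
t: 18.85
tool_pos: [0.5918, -0.2594, 0.1878]
tool_rot: [2.298, 2.14, 0.002]
contact_force: [0.7, -0.1, -2.1]
opening: 0.0207
grip_force: 117.6
tilt -0.0008706969567638934 yaw 85.91737324270781 p [ 0.5918 -0.2594  0.1878] f [ 0.6721 -0.0799 -2.0838] grip 117.55145788192749
tip [ 0.5997 -0.1487  0.1708] rel ring [ 0.0291 -0.3229 -0.133 ]
top origin 253 158 [[196.0, 189.3], [289.2, 188.2], [284.8, 186.1], [312.3, 188.7]]
scene origin 210 182 [[281.3, 130.2], [246.0, 212.2], [248.7, 200.7], [231.9, 219.9]]
[-0.6 -0.1 90.4] mm [-0. -0. -0.]
[ -0.6  -0.2 120.4] mm [-0. -0. -0.]
```

View pics/Z10.png

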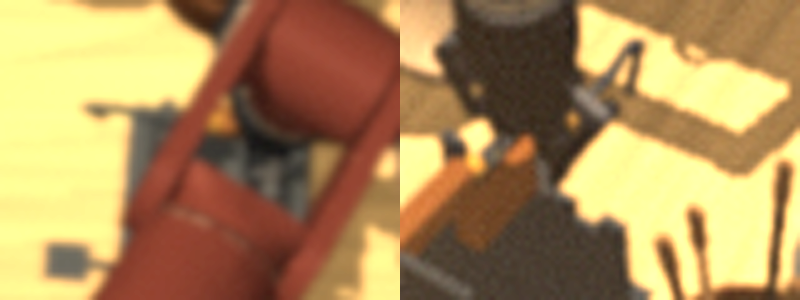

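```bash
python3 -m crank '[{"offset":[-0.0006,0,0.03],"twist":[0,0,0]},{"offset":[-0.0006,0,0.06],"twist":[0,0,0]},{"offset":[-0.0006,0,0.085],"twist":[0,0,0]},{"offset":[-0.0006,0,0.1],"twist":[0,0,0]},{"offset":[-0.0006,0,0.11],"twist":[0,0,0]},{"offset":[-0.0006,0,0.115],"twist":[0,0,0]},{"offset":[-0.0006,0,0.117],"twist":[0,0,0]},{"offset":[-0.0006,0,0.117],"twist":[0,0,0]}]'
```

```text
t: 19.95
tool_pos: [0.5923, -0.261, 0.071]
tool_rot: [2.296, 2.139, 0.0]
contact_force: [-0.1, 0.6, -2.3]
opening: 0.0205
grip_force: 117.6
```

```bash
python3 -m crank '[{"offset":[0,0,0.0015],"twist":[0,0,0]},{"offset":[0,0,0.003],"twist":[0,0,0]},{"offset":[0,0,0.003],"twist":[0,0,0]}]'
```

```text
t: 20.32
tool_pos: [0.5923, -0.2609, 0.0681]
tool_rot: [2.296, 2.139, 0.0]
contact_force: [-1.0, 1.1, 1.4]
opening: 0.0206
grip_force: 118.3
```

```bash
python3 -m crank '[{"offset":[0,0,0.0005],"twist":[0,0,0]},{"offset":[0,0,0.0005],"twist":[0,0,0]}]'; python3 -m crank '[{"offset":[0,0,0],"twist":[0,0,0]},{"offset":[0,0,0],"twist":[0,0,0]},{"offset":[0,0,0],"twist":[0,0,0]},{"offset":[0,0,0],"twist":[0,0,0]},{"offset":[0,0,0],"twist":[0,0,0]}]' 0.6 60
```

```text
t: 20.58
tool_pos: [0.5923, -0.2609, 0.0679]
tool_rot: [2.296, 2.139, 0.0]
contact_force: [-2.4, 2.1, 5.6]
opening: 0.0205
grip_force: 118.5
t: 21.2
tool_pos: [0.5919, -0.2608, 0.0667]
tool_rot: [2.297, 2.14, -0.0]
contact_force: [0.6, -0.3, 0.0]
opening: 0.0513
grip_force: 0.0
```

```bash
python3 -m crank '[{"offset":[0,0,-0.02],"twist":[0,0,0]},{"offset":[0,0,-0.06],"twist":[0,0,0]},{"offset":[0,0,-0.11],"twist":[0,0,0]},{"offset":[0,0,-0.16],"twist":[0,0,0]},{"offset":[-0.01,-0.06,-0.2],"twist":[0,0,0]},{"offset":[-0.01,-0.12,-0.2],"twist":[0,0,0]},{"offset":[-0.01,-0.17,-0.2],"twist":[0,0,0]},{"offset":[-0.01,-0.22,-0.2],"twist":[0,0,0]},{"offset":[-0.01,-0.22,-0.2],"twist":[0,0,0]},{"offset":[-0.01,-0.22,-0.2],"twist":[0,0,0]}]'
python3 - <<'E'
from h import *
a={n:cv2.imread(f"pics/{n}0.png") for n in("top","scene")};b={}
for n in a:
    b[n]=get_image(n)[:,:,::-1].copy();cv2.imwrite(f"pics/{n}11.png",b[n])
for q,r in (("hook_rod",(233,246)),("scraper",0),("jar",0),("bowl",0),("mug",0),("kiln_door",0)):print(q,[np.round(d["rect"],1) for d in cut_out(q,"scene")[:1]])
z=lambda im,c0,r0:cv2.convertScaleAbs(cv2.resize(im[r0:r0+60,c0:c0+80],None,fx=5,fy=5,interpolation=cv2.INTER_CUBIC),alpha=1.5)
cv2.imwrite("pics/Z11.png",np.vstack([np.hstack([z(x["top"],275,180),z(x["scene"],190,210)]) for x in(a,b)]))
E
```

```text
t: 22.45
tool_pos: [0.3718, -0.2551, 0.268]
tool_rot: [2.295, 2.137, 0.001]
contact_force: [-0.2, -0.1, -0.6]
opening: 0.0515
grip_force: 0.0
hook_rod [array([231.3, 246.4,  34.7,  38.7])]
scraper [array([212.5, 231.2,  37.4,  40.5])]
jar [array([289.3, 248.6,  20.2,  31.3])]
bowl [array([209.4, 200.2,  31.3,  23.1])]
mug [array([148.9, 286.8,  34. ,  33.8])]
kiln_door [array([287.6, 152.1,  49.2,  53. ])]
```

View pics/Z11.png

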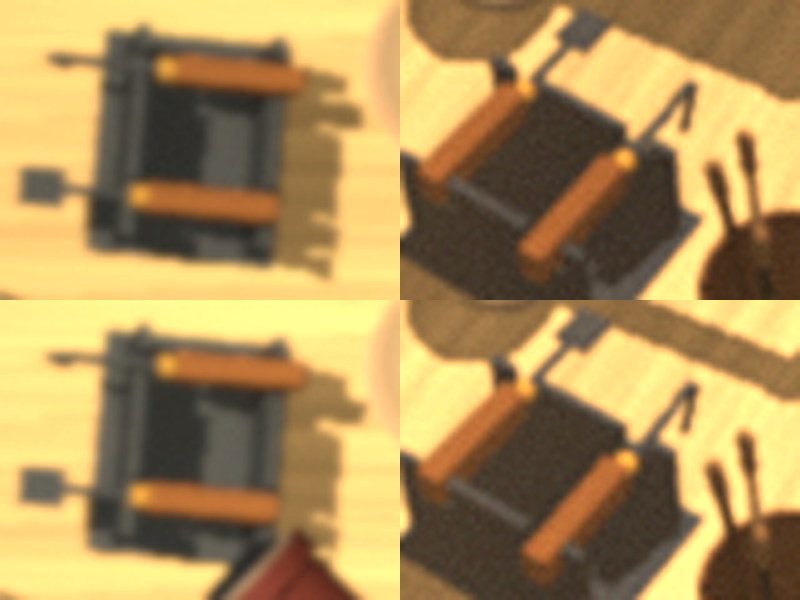

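The before and after crops match. The hook rod is back in its notches, with the ferrule at about (308,193) top and (235,241) scene, and the scraper hasn't moved. The door is still home, so I'm handing in.

```bash
python3 -c "
from station import *
print(finish_job())"
```

```text
the job is handed in; nothing more can be done
None
```

I hooked the door, drew it down onto its sill and held it there with a steady pull of about 14 N for over a second; the hook rod is back in its rest, the scraper and the pots I re-checked (mug, jar, bowl) had not moved, and the job was handed in at about 23 s, though the hand-in gave no verdict.

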